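# Find the tight spot of a linear stage, back off and lock

## Task

This stage's carriage binds somewhere along its track. Take the carriage by its upright grip and slide it gently towards the index until you feel it tighten, leaning on the tight spot lightly for a moment (about 8 N) without ever forcing it; then back it off until about 20 mm of clear space shows between the carriage and the index it has pushed along, and only then swing the locking lever round to its stop. Do not touch the index with the robot, and leave the things standing around where they are.

Things in the scene. Friction and masses are not known exactly. Their poses are not given: they have to be found in the camera images.
- track: Straight metal track fixed on the desk, 400 mm long (its y axis), 52 mm wide, 21 mm high, with a 34 mm high black block at each end and lines every 10 mm. Origin under its centre, z up. An unseen tight spot lies 70 to 190 mm along the travel (carriage): from there on the carriage meets an added resistance that grows by 2.5 N per mm; above 18 N there (7 mm in) counts as forced.
- carriage (a joint): Travel of the carriage along the track's +y, m: 0 at the end where it begins (it starts at 0 to 0.03), 0.255 at the far end. Off the tight spot it slides against about 2.5 N of friction, plus up to 1 N for pushing the index, and stays where it is left. Carriage 110 mm long along the track, 76 mm wide, top 42 mm above the desk, moving mass about 0.5 kg.
- carriage_grip (a point): Centre of the upright black grip block on the carriage, 67 mm above the desk. The block is 16 mm thick along the track, 32 mm wide across it and stands from 42 to 82 mm above the desk (up to 48 mm a foot 24 mm thick). Its axes are the track's axes.
- carriage_nose (a point): Middle of the carriage's leading end face (facing the track's +y) on the robot's side of the track, 13 mm above the desk: the face that pushes the index. It lies 33 mm to the robot's side (track -x) of the track's centre line and 85 mm ahead of the grip.
- index_edge (a point): Middle of the face of the index that looks at the carriage's leading end. The index is a small dark rider (12 mm along the track, 10 mm across, 27 mm high) on the robot's side of the track. The carriage pushes it ahead along +y and it stays where it is left: the distance from the carriage's nose to this face is the clear gap (0 when touching).
- lever (a joint): Angle of the locking lever on top of the carriage, rad: 0 open (the lever points across the track to the robot's side, track -x), growing clockwise seen from above to 1.4 at its stop, nearly along the track's +y. It starts at 0 to 0.25. A small friction moment of 0.03 N m holds it where it is left.
- lever_tip (a point): Point on the axis of the lever's upright round black finger post, 72 mm above the desk. The post is 13 mm thick, from 46 to 78 mm above the desk, 45 mm from the lever's pivot.
- lever_pivot (a point): Point on the lever's upright pivot axis, 72 mm above the desk, on the carriage 52 mm ahead of the grip (track +y). Its axes are the track's axes.
- filter_cube: Black cube with round windows, 34x34x35 mm, standing loose behind the track; origin at the centre of its underside. To be left alone.
- lens_case: White round case with black screw cap, 42 mm across, 52 mm high, standing loose behind the track; origin at the centre of its underside. To be left alone.
- coverslip_box: Small clear-white square box, 30x30x23 mm, standing loose in front of the track; origin at the centre of its underside. To be left alone.
- oil_bottle: Small brown bottle with black cap, 25 mm across, 52 mm high, standing loose in front of the track; origin at the centre of its underside. To be left alone.
There are look-alikes about, which are no part of the job. What is shaped like the part that bears carriage but blue is not meant.

How it is judged:
By the outcome, as a careful person would: the job done as asked, in the order asked, and still so for the second after the job is handed in, with the robot touching nothing.
It also fails if it takes over 61 s, if anything falls off the work surface, if the arm or the gripper's body presses on something with over 40 N, if the wrist force passes 120 N, or if a joint passes its speed limit or range.

## Robot

A 6-joint arm with a two-finger parallel gripper is mounted at the origin on a cart in front of the work surface, level with it; the furniture and walls round the work are solid. World frame = base frame: x ahead of the robot, y to its left, z up, the work surface at z = 0. Lengths are in m, angles in degrees, forces in N, time in s.
With the tool pointing down it reaches from about 0.325 to 0.775 m from the base axis. Payload 5.5 kg.
Tool frame: the origin (TCP) lies at the centre of the arm's flange, where the gripper is bolted on; the fingertips stand 182 mm ahead of it and the grasp point (between the pads) lies 163 mm ahead of it; z points along the fingers, y is the direction in which the jaws open and shut (so a half turn about z gives the same grasp; the last joint's range is limited). The gripper opens to 88 mm and grips with 3 to 60 N. Pads are 20 mm wide; open, the fingers measure 115 mm over their backs; the gripper's body (75 mm by 178 mm) begins 61 mm behind the grasp point.
Start: joints at [70.262, 5.22, 70.514, -0, 104.267, -3.249], TCP at [0.17, 0.575, 0.405] pointing down, gripper open.
Joint ranges: [-164.24, 164.24], [-49.07, 125.15], [9.68, 141.18], [-86.29, 266.29], [3.28, 154.24], [-151.56, 151.56]. Speed limits (degrees/s): [147.25, 147.25, 172.46, 180, 180, 180].

## Interface

Orientations are given as [roll, pitch, yaw] about the fixed x, y, z axes, in that order (R = Rz(yaw) Ry(pitch) Rx(roll)).
In Python, from station import r gives the robot as it stands. The module is installed in compiled form; this text tells all that it offers. Calls block until the motion is done:
- r.reach(position, orientation): joint-space move of the TCP to a pose.
- r.servo_line(position, rotation=None, speed=0.15): straight line of the TCP; rotation=None keeps the orientation; speed is the mean speed in m/s.
- r.move_joints(angles): joint-space move.
- r.let_go() and r.grab(squeeze=None): open the fingers fully, or close them until they stop; squeeze is the grip in N (None keeps the last).
- r.wait(seconds).
- r.inverse_kinematics(position, orientation): joint angles nearest the present ones, or None.
- r.sense(): the state.
- r.snapshot(name): name is "scene" or "top" or "wrist"; returns a dict with "frame" (420x560x3 uint8, red, green, blue), "fx", "fy", "cx", "cy" (pixels), "R" (3x3) and "t" (3): a world point X has camera coordinates R X + t. Camera axes: x right, y down, z forward; pixel columns grow to the right and rows downward; lengths in m; the calibration is good to about 2 mm. The wrist camera is an equidistant fisheye: a pixel r from the principal point sees the ray r / f radians off the axis. A picture is of the moment at which its call begins. There is no depth.
A pose or a line that the arm cannot do raises r.IKError and nothing moves.
- r.hand_in(): hands the job in, once; it reports no verdict.
The state is a dict: "clock": time; "joints": joint angles; "joint_vel": joint speeds; "joint_torque": joint torques, N m; "tcp_pos": TCP position; "orientation": TCP orientation; "contact_force": force on the tool from outside, world axes, zero at the start; "torque": the same for the moment, N m; "opening": finger opening in m.
Only numpy, scipy, OpenCV 4.12 (cv2) and the standard library are available. Lean on these libraries where they do the work, as an engineer would, in place of code of your own. Each camera call takes 0.05 s, during which the arm holds its last target.

## Working session

There is one attempt and no reset: what is moved stays moved. The work goes in short steps, each a Python script; the robot and the scene stay as the last script left them, time stands still between calls to the robot, and variables do not carry over. Pictures are saved under pics/ and viewed, and the job is handed in when it is done.

```bash
mkdir -p pics
python3 - <<'E'
from station import r
import cv2,pickle
print(r.sense())
for n in("scene","top","wrist"):
    s=r.snapshot(n); cv2.imwrite(f"pics/{n}0.png",s["frame"][:,:,::-1]); pickle.dump(s,open(f"pics/{n}0.pkl","wb"))
    print(n,s["fx"],s["cx"],s["cy"],s["R"],s["t"])
E
```

```text
{'clock': 0.0, 'joints': array([ 7.02616172e+01,  5.26284189e+00,  7.05814862e+01,  1.51681745e-04,
        1.04266557e+02, -3.24847107e+00]), 'joint_vel': array([ 0.04006875,  0.00914778, -0.01948353, -0.02474128, -0.03792625,
        0.04126893]), 'joint_torque': array([ 1.77291244e-03, -4.46454334e+01, -4.06447649e+01,  6.98581059e-02,
        2.89885432e-02, -1.25263450e-04]), 'tcp_pos': array([0.17032597, 0.57537438, 0.4035132 ]), 'orientation': array([-1.79889301e+02, -6.43027514e-03,  1.63510119e+02]), 'contact_force': array([-0.08848825,  0.61123762, -0.19586299]), 'torque': array([-5.02398945e-05, -1.13624079e-02,  6.33681567e-03]), 'opening': 0.08783675984513398}
scene 384.4038008765843 280.86738868690884 209.22555436052798 [[-0.61402453 -0.78917966  0.01301326]
 [-0.60193241  0.45754407 -0.65446985]
 [ 0.51054016 -0.40969365 -0.7559761 ]] [0.34451037 0.41793497 0.61630367]
top 412.369123614837 283.2188425753111 212.67589135497016 [[ 0.02108879 -0.99950899  0.02317427]
 [-0.99656671 -0.02287163 -0.07957187]
 [ 0.08006284 -0.02141663 -0.99655972]] [-0.07423649  0.56189752  0.87592101]
wrist 325.19226210127806 282.68725023326704 208.045655523611 [[ 0.28372288  0.95890447 -0.00188177]
 [ 0.9187337  -0.27127395  0.28694745]
 [ 0.27464472 -0.0831424  -0.95794448]] [-0.59937226 -0.03514538  0.39175031]
```

View pics/scene0.png

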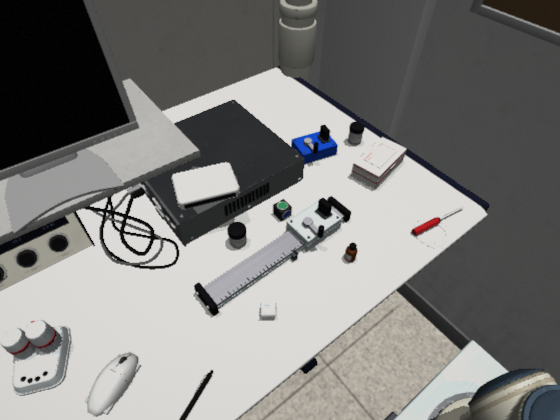

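View pics/top0.png

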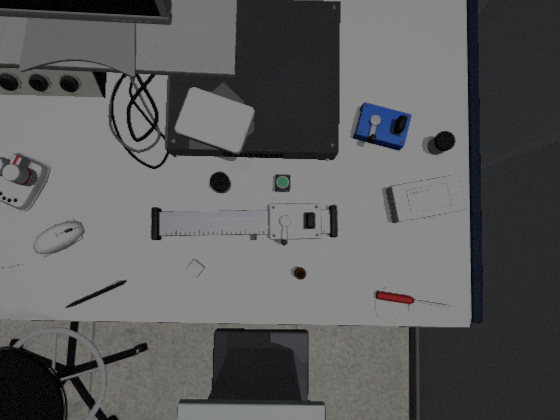

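The scene view and the top view agree. The track spans columns 152–336 in the top view at row ~222. The white carriage is at its right end, with its grip at (309,220), lever pivot at (284,221), post at (284,241) and the index at (253,237). Next I'll zoom in on these.

Run:
```python
import cv2
a=cv2.imread("pics/top0.png")[165:285,145:345]
cv2.imwrite("pics/topz.png",cv2.convertScaleAbs(cv2.resize(a,None,fx=4,fy=4,interpolation=cv2.INTER_CUBIC),alpha=1.4))
a=cv2.imread("pics/scene0.png")[185:315,190:365]
cv2.imwrite("pics/scenez.png",cv2.resize(a,None,fx=4,fy=4,interpolation=cv2.INTER_CUBIC))
```

```text
(no output)
```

View pics/topz.png

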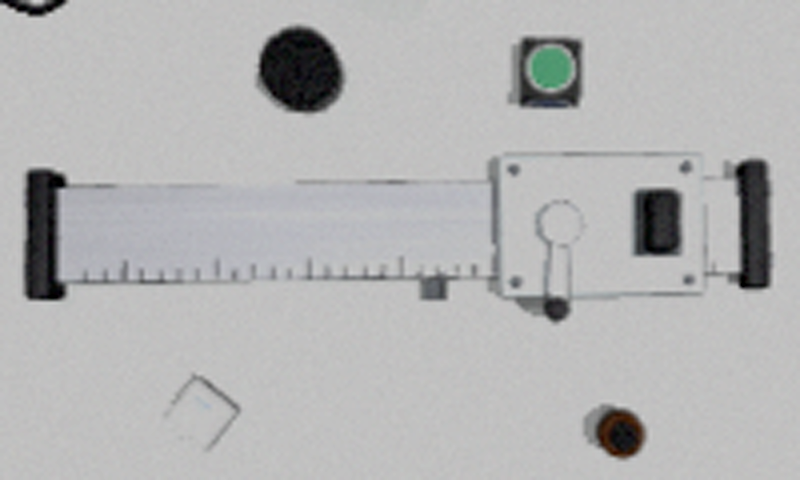

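View pics/scenez.png

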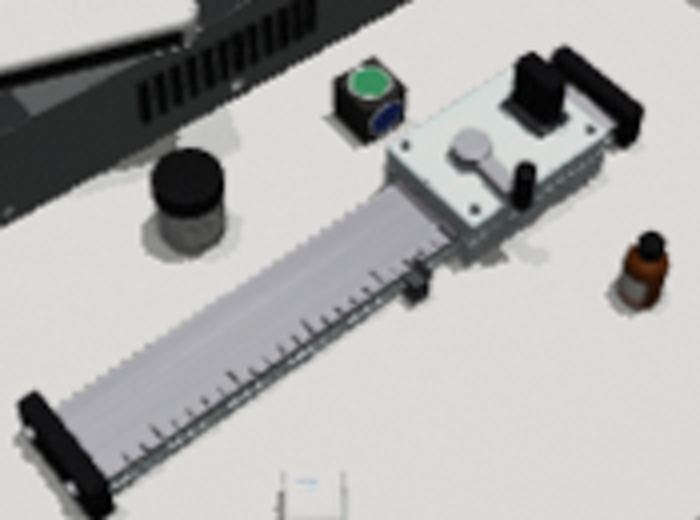

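View pics/wrist0.png

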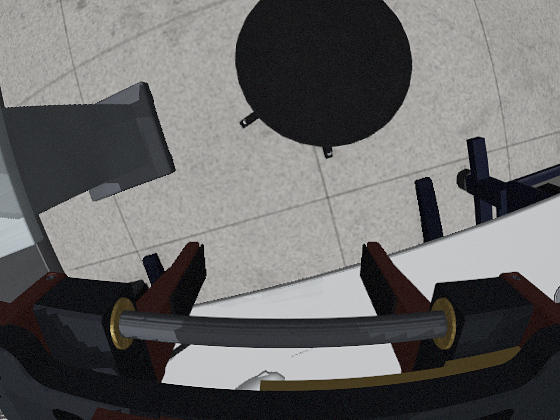

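```bash
cat > h.py <<'E'
import numpy as np,pickle
def ray(s,u,v,fish=False):
    a=np.array([(u-s["cx"])/s["fx"],(v-s["cy"])/s["fy"]])
    if fish:
        th=np.linalg.norm(a); d=np.r_[a/th*np.sin(th),np.cos(th)]
    else: d=np.r_[a,1.]
    R=np.array(s["R"]);t=np.array(s["t"])
    return -R.T@t, R.T@d
def plane(s,u,v,z,fish=False):
    o,d=ray(s,u,v,fish); return o+d*(z-o[2])/d[2]
def proj(s,X):
    c=np.array(s["R"])@np.array(X)+s["t"]; return np.array([s["fx"]*c[0]/c[2]+s["cx"],s["fy"]*c[1]/c[2]+s["cy"]])
def tri(a,b):
    (o1,d1),(o2,d2)=a,b
    k=np.linalg.lstsq(np.c_[d1,-d2],o2-o1,rcond=None)[0]
    p,q=o1+d1*k[0],o2+d2*k[1]; return (p+q)/2,np.linalg.norm(p-q)
E
python3 - <<'E'
from h import *
np.set_printoptions(precision=4,suppress=True)
T=pickle.load(open("pics/top0.pkl","rb"));S=pickle.load(open("pics/scene0.pkl","rb"))
tz=lambda X,Y:((X+.5)/4-.5+145,(Y+.5)/4-.5+165)
sz=lambda X,Y:((X+.5)/4-.5+190,(Y+.5)/4-.5+185)
for n,p,z in[("blkL near-outer",(26,170),.034),("blkL2",(26,298),.034),("blkR",(770,160),.034),("blkR2",(770,287),.034),
 ("carr TL",(498,154),.042),("BL",(498,296),.042),("TR",(704,154),.042),("BR",(704,293),.042),("pivot",(560,223),.046),("post",(558,310),.078),("grip top",(663,221),.082),
 ("index",(434,288),.027)]:
    print(n,plane(T,*tz(*p),z))
print("post tri",tri(ray(T,*tz(558,309)),ray(S,*sz(526,168))))
print("grip tri",tri(ray(T,*tz(663,221)),ray(S,*sz(541,73))))
for n,p,z in[("carr left",(388,152),.042),("carr near",(467,232),.042),("pivot",(471,144),.046),("post",(526,168),.078),("grip",(541,73),.082),("blk far left",(30,398),.034),("blk near left",(92,497),.034),("lens",(188,165),.052),("cube",(370,82),.035),("oil",(652,243),.052)]:
    print("S",n,plane(S,*sz(*p),z))
for n,p,z in[("lens",(300,68),.052),("cube",(551,70),.035),("oil",(624,434),.052),("box",(203,412),.023)]: print(n,plane(T,*tz(*p),z))
E
```

```text
blkL near-outer [0.568  0.2214 0.034 ]
blkL2 [0.4996 0.2182 0.034 ]
blkR [ 0.5827 -0.1779  0.034 ]
blkR2 [ 0.5141 -0.1786  0.034 ]
carr TL [ 0.5817 -0.0309  0.042 ]
BL [ 0.506  -0.0327  0.042 ]
TR [ 0.5843 -0.1412  0.042 ]
BR [ 0.5099 -0.1422  0.042 ]
pivot [ 0.5452 -0.0647  0.046 ]
post [ 0.4989 -0.0638  0.078 ]
grip top [ 0.5452 -0.1162  0.082 ]
index [0.5098 0.0021 0.027 ]
post tri (array([ 0.4999, -0.0634,  0.0763]), np.float64(0.001259137634129145))
grip tri (array([ 0.546 , -0.1162,  0.0773]), np.float64(0.00138499988398992))
S carr left [ 0.576  -0.0278  0.042 ]
S carr near [ 0.5048 -0.0272  0.042 ]
S pivot [ 0.5491 -0.0676  0.046 ]
S post [ 0.4994 -0.0619  0.078 ]
S grip [ 0.5437 -0.1125  0.082 ]
S blk far left [0.5653 0.2156 0.034 ]
S blk near left [0.4986 0.2191 0.034 ]
S lens [0.6309 0.0733 0.052 ]
S cube [ 0.6297 -0.0567  0.035 ]
S oil [ 0.4328 -0.0975  0.052 ]
lens [0.6239 0.0747 0.052 ]
cube [ 0.6287 -0.0584  0.035 ]
oil [ 0.4353 -0.1002  0.052 ]
box [0.4407 0.1243 0.023 ]
```

Run:
```python
from h import *
from station import r
import cv2
np.set_printoptions(precision=4,suppress=True)
T=pickle.load(open("pics/top0.pkl","rb"))
tz=lambda X,Y:((X+.5)/4-.5+145,(Y+.5)/4-.5+165)
for a,b in[((62,187),(488,182)),((62,282),(410,278))]:
    p,q=plane(T,*tz(*a),.021),plane(T,*tz(*b),.021); d=p-q; print("rail",p,q,np.degrees(np.arctan2(-d[0],d[1])))
r.reach([.546,-.1165,.36],[180,0,-178])
s=r.sense();print(s["clock"],s["joints"],s["tcp_pos"],s["orientation"],s["contact_force"])
for n in("wrist","top"):
    s=r.snapshot(n); cv2.imwrite(f"pics/{n}1.png",s["frame"][:,:,::-1]); pickle.dump(s,open(f"pics/{n}1.pkl","wb"))
```

```text
rail [0.5603 0.2055 0.021 ] [ 0.5683 -0.0255  0.021 ] 1.9983874893852407
rail [0.5088 0.2032 0.021 ] [0.515  0.0155 0.021 ] 1.9046260134212643
2.925 [ -15.4701   -1.4748   81.86      0.0115   99.6084 -107.5242] [ 0.5462 -0.1158  0.3601] [ 179.9911    0.0095 -177.9439] [ 0.9893  0.4904 -0.3991]
```

View pics/wrist1.png

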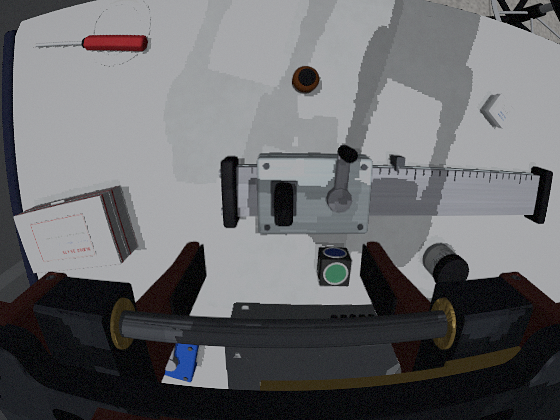

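View pics/top1.png

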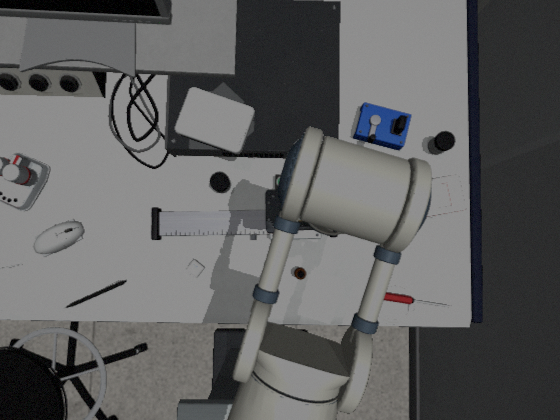

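The wrist view shows the carriage with its grip at (284,203), midway between the fingers at columns 205 and 370. The post is at (347,154) and the index at (397,162). Track yaw is about 1.95°. I'll descend and grip.

Run:
```python
from h import *
from station import r
import cv2
np.set_printoptions(precision=4,suppress=True)
r.servo_line([.546,-.1165,.240],speed=.12)
s=r.sense();print(s["clock"],s["tcp_pos"],s["contact_force"])
r.grab(8); 
s=r.sense();print(s["clock"],s["tcp_pos"],s["contact_force"],s["torque"],s["opening"])
s=r.snapshot("wrist"); cv2.imwrite("pics/wrist2.png",s["frame"][:,:,::-1]); pickle.dump(s,open(f"pics/wrist2.pkl","wb"))
```

```text
4.175 [ 0.5463 -0.1166  0.2411] [ 0.0192 -0.104   0.4043]
5.2667 [ 0.546  -0.1163  0.24  ] [0.1377 0.3735 0.4406] [ 0.2071 -0.0012 -0.0417] 0.015942782252961203
```

View pics/wrist2.png

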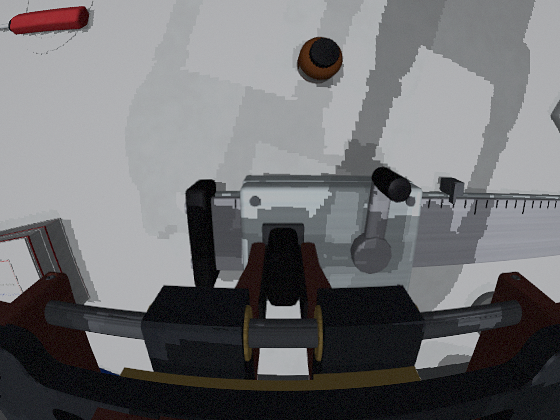

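The grip is held, with the opening at 15.9 mm against the 16 mm block. The index at (450,188) is still ahead of the nose. I'll slide the stretch that must be free: the carriage is at about 20 mm of travel, and the tight spot is at 70 mm or more.

```bash
cat > slide.py <<'E'
from h import *
from station import r
np.set_printoptions(precision=4,suppress=True)
th=np.radians(1.95); u=np.array([-np.sin(th),np.cos(th),0]); P0=np.array([.546,-.1165,.240])
def go(s,speed=.03): r.servo_line(P0+u*s,speed=speed)
def rd():
    s=r.sense(); d=s["tcp_pos"]-P0; F=s["contact_force"]
    return s["clock"],d@u*1000,-(F@u),F[0],F[2],s["opening"]
E
python3 - <<'E'
from slide import *
r.grab(25)
print("%.2f s=%.2f F=%.2f Fx=%.2f Fz=%.2f op=%.4f"%rd())
for s in(.002,.004,.006,.016,.030,.042):
    go(s,.04); print("%.2f cmd %.1f"%(r.sense()["clock"],s*1e3),"%.2f s=%.2f F=%.2f Fx=%.2f Fz=%.2f op=%.4f"%rd())
E
```

```text
5.53 s=0.17 F=-1.96 Fx=0.11 Fz=0.58 op=0.0158
5.78 cmd 2.0 5.78 s=1.73 F=1.53 Fx=-0.57 Fz=-0.16 op=0.0157
6.03 cmd 4.0 6.03 s=3.94 F=2.98 Fx=-0.36 Fz=-0.20 op=0.0159
6.28 cmd 6.0 6.28 s=6.16 F=2.28 Fx=-0.67 Fz=-0.56 op=0.0159
6.68 cmd 16.0 6.68 s=16.86 F=-1.78 Fx=-0.96 Fz=0.26 op=0.0160
7.18 cmd 30.0 7.18 s=30.62 F=-1.34 Fx=-1.55 Fz=0.98 op=0.0159
7.63 cmd 42.0 7.63 s=42.54 F=-0.45 Fx=-1.11 Fz=0.29 op=0.0158
```

Run:
```python
from slide import *
import json
log=[];s=.042
while s<.176:
    s+=.002; go(s); 
    v=rd(); log.append((s*1e3,)+v)
    if v[2]>6.0: break
json.dump(log,open("log.json","w"))
for l in log[::3]+log[-6:]: print("cmd %.1f t%.2f s=%.2f F=%.2f Fx=%.2f"%l[:5])
```

```text
cmd 44.0 t7.88 s=44.02 F=0.86 Fx=-0.60
cmd 50.0 t8.63 s=50.18 F=1.56 Fx=-2.23
cmd 56.0 t9.38 s=56.16 F=1.82 Fx=-2.97
cmd 62.0 t10.13 s=62.17 F=2.20 Fx=-2.59
cmd 68.0 t10.88 s=68.12 F=2.16 Fx=-3.29
cmd 74.0 t11.63 s=73.69 F=3.87 Fx=-3.60
cmd 66.0 t10.63 s=66.16 F=2.24 Fx=-3.16
cmd 68.0 t10.88 s=68.12 F=2.16 Fx=-3.29
cmd 70.0 t11.13 s=70.09 F=2.10 Fx=-3.63
cmd 72.0 t11.38 s=72.06 F=2.20 Fx=-3.30
cmd 74.0 t11.63 s=73.69 F=3.87 Fx=-3.60
cmd 76.0 t11.88 s=75.13 F=6.77 Fx=-4.11
```

Run:
```python
from slide import *
for c in(77,78,78.5,79):
    go(c/1e3); v=rd(); print("cmd %.1f t%.2f s=%.2f F=%.2f Fx=%.2f"%((c,)+v[:4]))
    if v[2]>9.6 or v[1]>76.5: break
for i in range(3):
    r.wait(.2); print("hold t%.2f s=%.2f F=%.2f"%rd()[:3])
import cv2
s=r.snapshot("wrist"); cv2.imwrite("pics/wrist3.png",s["frame"][:,:,::-1]); pickle.dump(s,open(f"pics/wrist3.pkl","wb"))
```

```text
cmd 77.0 t12.13 s=75.70 F=8.80 Fx=-3.15
cmd 78.0 t12.38 s=76.40 F=10.20 Fx=-2.38
hold t12.58 s=76.36 F=9.81
hold t12.78 s=76.38 F=10.30
hold t12.98 s=76.39 F=10.39
```

View pics/wrist3.png

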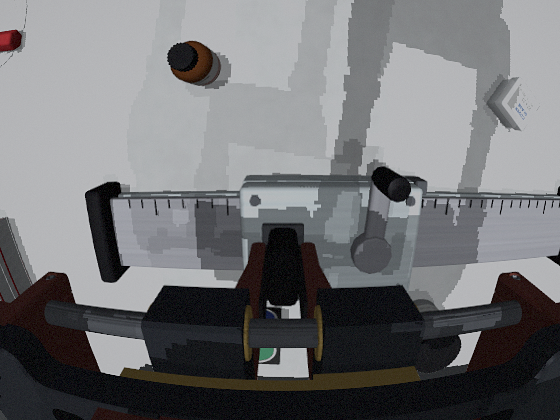

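The index is now against the nose at (420,183). Holding total force was 10.3 N, about 8 N above the ~2.2 N baseline, and it held steady at s = 76.4. Now I'll back off 20 mm.

Run:
```python
from slide import *
import cv2
go(.066,.03); go(.0566,.025); r.wait(.15)
v=rd(); print("t%.2f s=%.2f F=%.2f Fx=%.2f"%v[:4])
s=r.snapshot("wrist"); cv2.imwrite("pics/wrist4.png",s["frame"][:,:,::-1]); pickle.dump(s,open(f"pics/wrist4.pkl","wb"))
```

```text
t14.26 s=56.64 F=-1.29 Fx=-4.89
```

View pics/wrist4.png

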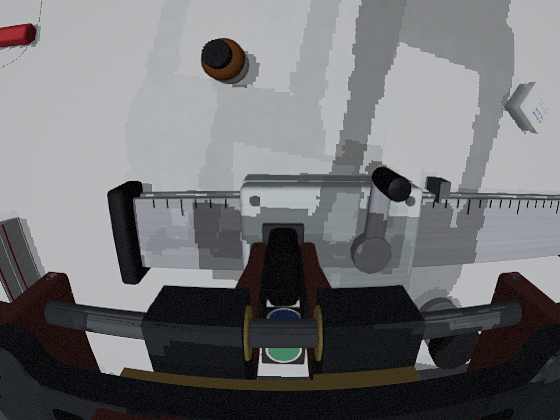

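Run:
```python
from slide import *
import cv2
r.let_go(); v=rd(); print("t%.2f s=%.2f F=%.2f Fx=%.2f Fz=%.2f"%v[:5])
p=r.sense()["tcp_pos"]; p[2]=.35; r.servo_line(p,speed=.15); 
print(rd()[0])
s=r.snapshot("wrist"); cv2.imwrite("pics/wrist5.png",s["frame"][:,:,::-1]); pickle.dump(s,open(f"pics/wrist5.pkl","wb"))
print(r.sense()["tcp_pos"])
a=s["frame"][110:260,150:450,::-1]; cv2.imwrite("pics/wrist5z.png",cv2.resize(a,None,fx=2.6,fy=2.6,interpolation=cv2.INTER_CUBIC))
s=r.snapshot("scene"); cv2.imwrite("pics/scene5.png",s["frame"][:,:,::-1]); pickle.dump(s,open(f"pics/scene5.pkl","wb"))
```

```text
t15.48 s=56.60 F=-0.28 Fx=-0.59 Fz=-0.12
16.3667
[ 0.5439 -0.0599  0.3484]
```

View pics/wrist5z.png

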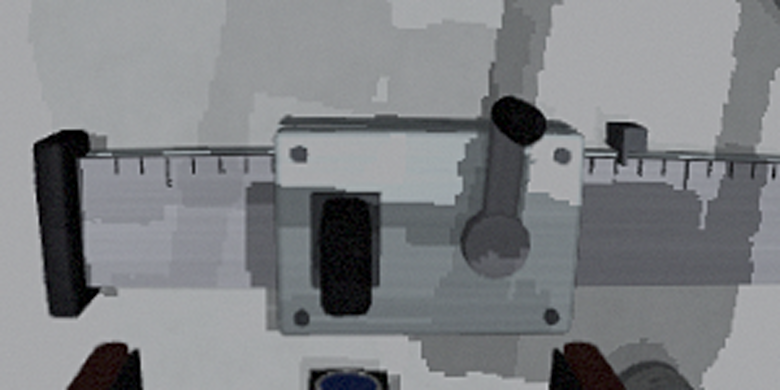

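View pics/scene5.png

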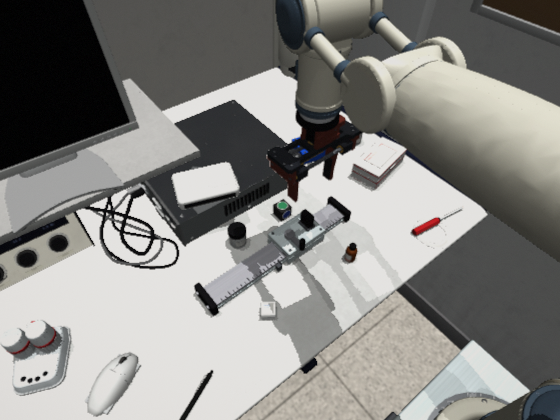

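Run:
```python
from slide import *
W=pickle.load(open("pics/wrist5.pkl","rb"))
z=lambda X,Y:((X+.5)/2.6-.5+150,(Y+.5)/2.6-.5+110)
f=lambda p,h:plane(W,*z(*p),h,True)
for n,p,h in[("idx top left",(607,123),.027),("idx top right",(646,124),.027),("carr front near",(582,135),.042),("carr front far",(572,331),.042),("carr rear near",(277,128),.042),("carr rear far",(277,331),.042),("pivot",(495,246),.048),("post",(519,121),.078),("grip",(345,256),.082)]:
    q=f(p,h); print(n,q,"along",(q-P0)@u*1000)
```

```text
idx top left [0.5005 0.0356 0.027 ] along 153.60725957961733
idx top right [0.4997 0.0513 0.027 ] along 169.26604780000355
carr front near [0.5036 0.0219 0.042 ] along 139.72701443102153
carr front far [0.5772 0.0262 0.042 ] along 141.5447902057849
carr rear near [ 0.5059 -0.0847  0.042 ] along 33.12194883130021
carr rear far [ 0.5803 -0.0837  0.042 ] along 31.577217571578228
pivot [ 0.5436 -0.0076  0.048 ] along 108.93938255190312
post [ 0.4956 -0.009   0.078 ] along 109.13242830597271
grip [ 0.5389 -0.0602  0.082 ] along 56.47353097196128
```

Run:
```python
import cv2
a=cv2.imread("pics/wrist5.png")[140:190,345:425]
a=cv2.resize(a,None,fx=6,fy=6,interpolation=cv2.INTER_NEAREST)
b=cv2.imread("pics/scene5.png")[235:285,260:340]
b=cv2.resize(b,None,fx=6,fy=6,interpolation=cv2.INTER_NEAREST)
cv2.imwrite("pics/idx.png",cv2.vconcat([a,b]))
```

```text
(no output)
```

View pics/idx.png

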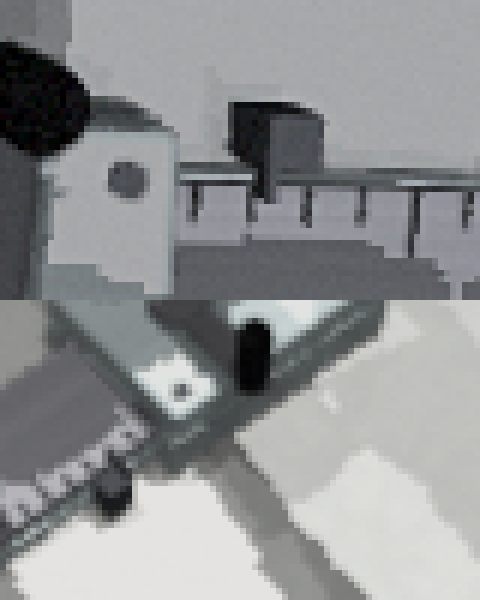

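Run:
```python
from slide import *
W=pickle.load(open("pics/wrist5.pkl","rb"))
for X,Y in[(270,115),(272,172),(322,115),(322,172)]:
    q=plane(W,345+X/6-.5,140+Y/6-.5,.027,True);print(q,(q-P0)@u*1e3)
for X,Y in[(177,130),(174,280)]:
    q=plane(W,345+X/6-.5,140+Y/6-.5,.042,True);print(q,(q-P0)@u*1e3)
print(r.sense()["tcp_pos"])
```

```text
[0.5016 0.0423 0.027 ] 160.26655384694877
[0.511  0.0436 0.027 ] 161.24723883250093
[0.501  0.0514 0.027 ] 169.36701762884584
[0.5104 0.0524 0.027 ] 170.056725156564
[0.5031 0.0223 0.042 ] 140.1477374757047
[0.5266 0.0241 0.042 ] 141.14526817343167
[ 0.5439 -0.0599  0.3483]
```

The gap measures about 20.1 mm: index top face at 160.7 along the track, carriage front at 140.7. This agrees with the encoder figure of 19.8. Now the lever, pushed with closed fingers.

```bash
cat > lev.py <<'E'
from slide import *
X=np.array([np.cos(th),np.sin(th),0]);Y=u; PV=np.array([.5430,-.0080,.237])
def tv(a): return np.sin(a)*X+np.cos(a)*Y
def pose(a,back=0.):
    p=-np.cos(a)*X+np.sin(a)*Y; t=tv(a)
    return PV+.045*p-(.0165+back)*t, [180,0,np.degrees(np.arctan2(t[1],t[0]))]
E
python3 - <<'E'
from lev import *
import cv2
r.grab(5)
p,o=pose(.0,.016); q=p.copy();q[2]=.33
r.reach(q,o); print(r.sense()["clock"],r.sense()["joints"])
r.servo_line(p,speed=.12); s=r.sense();print(s["clock"],s["tcp_pos"],s["orientation"],s["contact_force"])
for b in(.008,.004,0):
    p,o=pose(0.,b); r.servo_line(p,speed=.03); s=r.sense(); print(b,s["contact_force"])
s=r.snapshot("wrist"); cv2.imwrite("pics/wrist6.png",s["frame"][:,:,::-1])
s=r.snapshot("scene"); cv2.imwrite("pics/scene6.png",s["frame"][:,:,::-1])
E
```

```text
19.225 [ -8.7048 -10.273   93.1017  -0.0027  97.1638 -10.7069]
20.15 [ 0.4994 -0.042   0.2379] [179.9208   0.0145  91.9541] [-0.0237  0.2714 -0.5186]
0.008 [0.0406 0.4703 0.468 ]
0.004 [ 0.3463 -0.6786 -0.97  ]
0 [ 0.195  -0.0667 -1.0657]
```

View pics/wrist6.png

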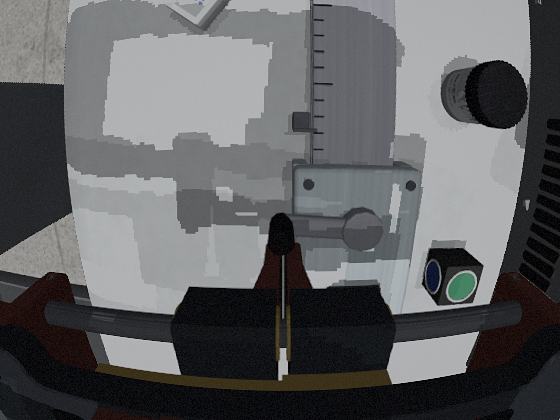

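View pics/scene6.png

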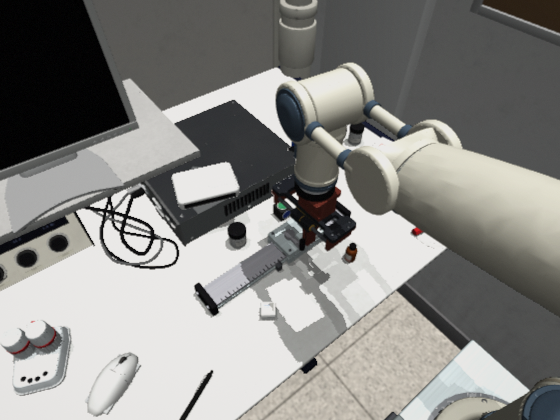

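The post at (281,232) sits centred right in front of the closed fingertips, with the lever arm pointing to its hub at (362,230). I'll sweep the arc.

Run:
```python
from lev import *
import cv2
for a in(.15,.32,.49,.66,.83,1.0,1.14,1.25):
    p,o=pose(a); r.servo_line(p,o,speed=.05); s=r.sense(); F=s["contact_force"]
    print("%.2f t%.2f Ft=%.2f F="%(a,s["clock"],-F@tv(a)),F)
    if -F@tv(a)>5: break
s=r.snapshot("wrist"); cv2.imwrite("pics/wrist7.png",s["frame"][:,:,::-1])
```

```text
0.15 t21.53 Ft=0.28 F= [ 0.1425 -0.2998 -0.5754]
0.32 t21.85 Ft=0.54 F= [ 0.1066 -0.593  -1.3488]
0.49 t22.17 Ft=0.54 F= [-0.5424 -0.3339  0.1539]
0.66 t22.48 Ft=1.12 F= [-0.6103 -0.9396  0.3074]
0.83 t22.80 Ft=0.55 F= [ 0.0578 -0.8502 -0.5427]
1.00 t23.12 Ft=0.71 F= [-0.8603 -0.0089 -0.3376]
1.14 t23.41 Ft=-0.13 F= [ 0.0231  0.2439 -0.033 ]
1.25 t23.67 Ft=-0.58 F= [ 0.7365 -0.3326 -0.3538]
```

View pics/wrist7.png

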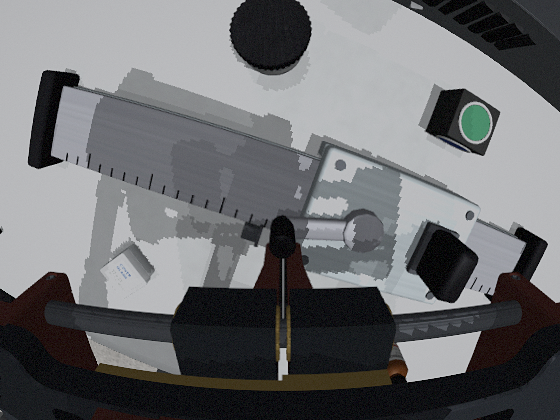

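The lever follows, its post still on the tips at (283,237). Now the last bit, ending on force.

Run:
```python
from lev import *
import cv2
for a in(1.30,1.34,1.37,1.40,1.42,1.44,1.46,1.48,1.50,1.52,1.54):
    d=max(0,a-1.40); p,o=pose(min(a,1.40),-.045*d); r.servo_line(p,o,speed=.03); r.wait(.08); s=r.sense(); F=s["contact_force"]
    print("%.2f t%.2f Ft=%.2f F="%(a,s["clock"],-F@tv(1.4)),F)
    if -F@tv(1.4)>3.5: break
r.wait(.2); F=r.sense()["contact_force"]; print(-F@tv(1.4),F)
```

```text
1.30 t24.05 Ft=0.61 F= [-0.6561  0.1619  0.1209]
1.34 t24.38 Ft=-0.08 F= [ 0.0109  0.3486 -0.6961]
1.37 t24.72 Ft=3.49 F= [-3.328  -1.126   0.7365]
1.40 t25.05 Ft=8.28 F= [-7.8407 -2.9434  3.3655]
7.086107130928527 [-6.7293 -2.4457  4.0749]
```

The stop was felt at about 7–8 N, mostly across the track. I'll retreat, lift clear and check.

Run:
```python
from lev import *
import cv2
p,o=pose(1.40,.02); r.servo_line(p,speed=.05); p[2]=.35; r.servo_line(p,speed=.15)
r.reach([.40,-.30,.40],[180,0,20]); s=r.sense(); print(s["clock"],s["contact_force"])
for n in("top","scene"):
    s=r.snapshot(n); cv2.imwrite(f"pics/{n}8.png",s["frame"][:,:,::-1]); pickle.dump(s,open(f"pics/{n}8.pkl","wb"))
a=cv2.imread("pics/top8.png")[165:285,145:345]
cv2.imwrite("pics/top8z.png",cv2.convertScaleAbs(cv2.resize(a,None,fx=4,fy=4,interpolation=cv2.INTER_CUBIC),alpha=1.4))
```

```text
28.0083 [1.0791 0.1606 0.167 ]
```

View pics/top8z.png

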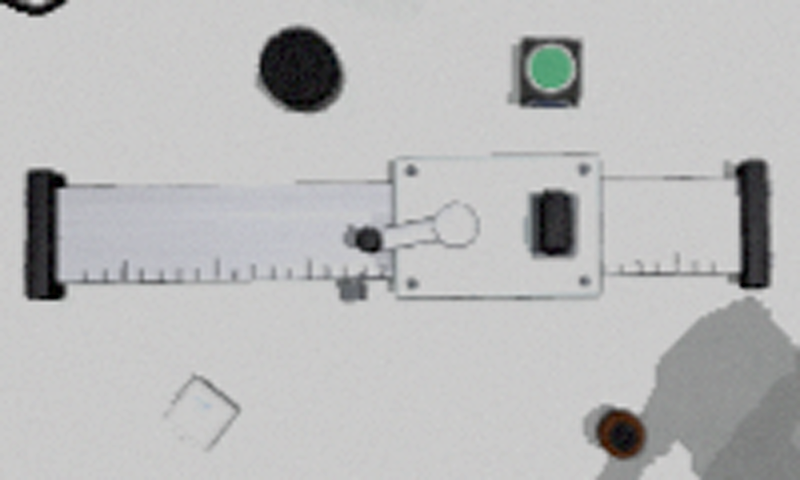

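View pics/scene8.png

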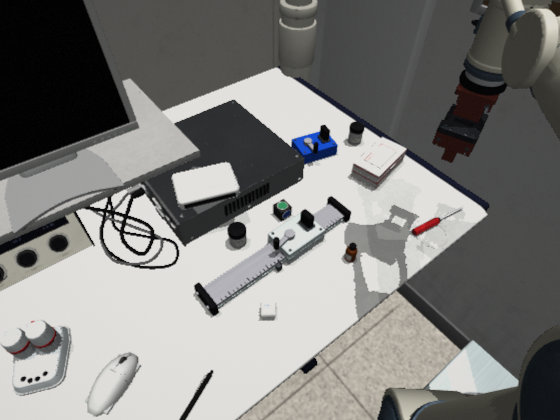

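Run:
```python
from slide import *
T=pickle.load(open("pics/top8.pkl","rb"))
f=lambda X,Y,h:plane(T,(X+.5)/4-.5+145,(Y+.5)/4-.5+165,h)
for n,X,Y,h in[("idx right",367,288,.027),("idx left",340,288,.027),("carr L",396,160,.042),("carr L",396,292,.042),("carr R",602,225,.042),("grip",556,223,.082)]:
    q=f(X,Y,h);print(n,q,(q-P0)@u*1e3)
a=f(369,239,.078);b=f(457,224,.048);d=a-b;X=np.array([np.cos(th),np.sin(th),0])
print("post",a,"pivot",b,"len",np.hypot(d[0],d[1]),"ang",np.arctan2(d@u,-d@X))
```

```text
idx right [0.509  0.0381 0.027 ] 155.7934744528748
idx left [0.5087 0.0526 0.027 ] 170.30366632831047
carr L [0.5772 0.0234 0.042 ] 138.75044835925434
carr L [0.5069 0.0214 0.042 ] 139.12374140265337
carr R [ 0.5449 -0.0872  0.042 ] 29.31010942382712
grip [ 0.543  -0.0617  0.082 ] 54.82890416554946
post [0.5329 0.0332 0.078 ] pivot [ 0.5434 -0.0102  0.048 ] len 0.044687156842919754 ang 1.3688772120726056
```

The top view gives the lever at about 1.37 rad (resolution-limited) and a gap of 17–18 mm. That is coarser than the earlier measurement and slightly off from it, so I'll re-check from the same wrist pose as before.

Run:
```python
from lev import *
import cv2
r.reach([.5439,-.0599,.3484],[180,0,-178]); r.wait(.2)
s=r.sense();print(s["clock"],s["tcp_pos"])
s=r.snapshot("wrist"); cv2.imwrite("pics/wrist9.png",s["frame"][:,:,::-1]); pickle.dump(s,open(f"pics/wrist9.pkl","wb"))
a=cv2.imread("pics/wrist5.png")[140:190,325:425]
b=cv2.imread("pics/wrist9.png")[140:190,325:425]
cv2.imwrite("pics/idx9.png",cv2.resize(cv2.vconcat([a,b]),None,fx=6,fy=6,interpolation=cv2.INTER_NEAREST))
```

```text
30.275 [ 0.5438 -0.0602  0.3485]
```

View pics/idx9.png

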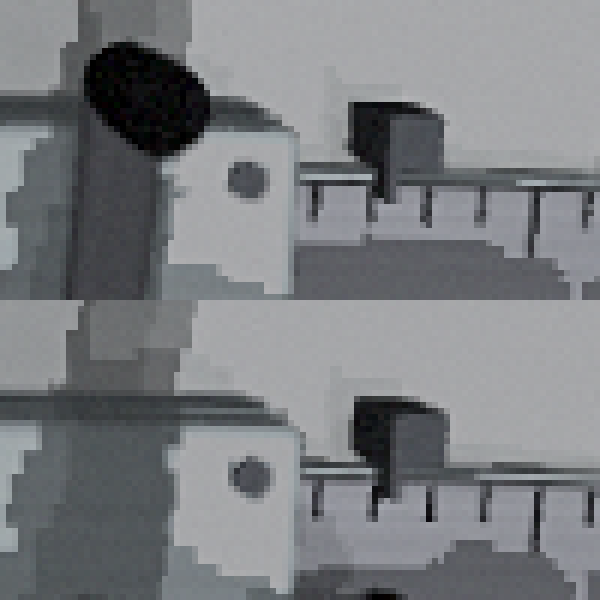

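View pics/wrist9.png

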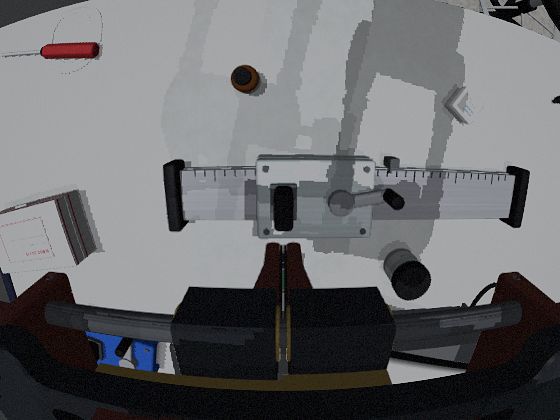

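Run:
```python
from lev import *
W=pickle.load(open("pics/wrist9.pkl","rb"))
a=plane(W,398,201,.078,True);b=plane(W,341,202,.048,True);d=a-b
print(a,b,np.hypot(*d[:2]),np.arctan2(d@u,-d@X))
r.hand_in(); print(r.sense()["clock"])
```

```text
[0.5309 0.0358 0.078 ] [ 0.5418 -0.0074  0.048 ] 0.04452321822293854 1.3574467600316222
the job is handed in; nothing more can be done
the job is handed in; nothing more can be done
```

The job is done in the order asked and handed in, at about 30 s of the 61 s allowed; no verdict was reported.

- **Sliding and leaning:** I gripped the carriage by its grip block and slid it in 2 mm steps towards the index. It tightened about 73 mm from its start position. I leaned there for about 0.6 s at 10.3 N in total, about 8 N above the running friction and about 3.2 mm into the tight spot, against the 18 N limit.
- **Backing off:** I then drew the carriage back and let go. The arm's own position reading puts the gap at 19.8 mm, and the wrist camera measured about 20.1 mm. A second wrist view after the lever move showed no change between carriage and index.
- **Lever:** I pushed the lever's post round with closed fingers until the stop pushed back at about 7–8 N, then lifted clear.
- **Surroundings:** The robot did not touch the index. In the last pictures the objects standing around looked unmoved.

**Checks that disagreed:**
- **Gap:** the coarse overhead view read 17–18 mm rather than 20 mm. I trusted the wrist view and the arm reading.
- **Lever angle:** the two camera readings were 1.36 and 1.37 rad rather than 1.40. This is about the measuring error, and the force showed the lever was at its stop.

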